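# Key the mixer hub tight

## Task

Lock the green mixer hub to its shaft: take the red-headed tapered key from the wooden block, set it tip down in the gap between hub and shaft and let go of it there, then tap it down with the orange-handled tamper until the underside of its head is down on the hub. The gripper itself must not drive the key home, only the tamper. Finally stand the tamper upright on its black rubber mat and let go, leaving the blue key in the block and not disturbing the other things on the bench.

Things in the scene. Friction and masses are not known exactly. Their poses are not given: they have to be found in the camera images.
- gap (a point): Centre of the mouth of the key gap between green hub and shaft, level with the hub's top, 116 mm above the bench. Axes: x across the gap, from the outer hub wall to the shaft; y along it; z up. Mouth 18.7 mm in x, 28 in y while slack; each x wall closes in by 5 mm in 60 downward; 66 mm deep. Set in by hand the key stops with key_mid about 2 mm above this point; home, 17 mm below it and 2 mm to -x
- mixer: Mixer drive fixed to the bench, origin at its underside on the shaft axis, axes as the gap's: blue and white housing (180 x, 170 y, 50 mm high), round steel shaft (48 mm diameter) in a green hub (66 mm high, about 130 mm across), tops level. The key gap is centred 33 mm from the shaft axis towards -x
- key_mid (a point): Red-headed steel key standing tip down in the block, 86 mm tall, 0.3 kg; this point is on its axis, 43 mm above the tip. Shank 60 long, 24 wide (y), in x tapering on both faces alike from 22 under the head to 12 at the tip: its x goes across the gap, either way round. Red head 36 (x) by 28 (y) by 26 mm high, centre 30 mm above this point, 20 mm clear of the block: grip its x faces from above
- blue_key_mid (a point): Centre (half height) of a blue-headed key of the same outer size with a parallel shank 20 mm thick, too thick for the gap; stands in the block's other pocket, 75 mm from the red key along the block's y. Not to be used
- block: Wooden key block fixed to the bench, 80 (x) by 150 (y) by 60 mm high, origin at the centre of its underside, with two pockets 40 mm deep at y = +37.5 and -37.5 mm; the key axes are parallel to the block's
- tamper_mid (a point): Tamper standing upright on the rubber mat: round black foot 52 mm diameter and 30 mm high, round orange handle 28 mm diameter above it with a 32 mm black cap on the top 8 mm; 130 mm tall, 0.4 kg; this point is on its axis at half height, 65 mm above the flat foot's underside; z points up along the handle
- mat: Black rubber mat fixed to the bench, 120 by 120 by 4 mm; origin at the centre of its underside, top 4 mm above the bench
- hub (a joint): How far the hub is wedged away from the shaft, m: 0 slack, about 0.0033 with the key home; a spring (2500 N/m, 5 N at 0) presses it back. Hand-set, the key's head stands about 19 mm above the hub; driving it down takes a push that grows to about 10 to 18 N, until the head sits on the hub
- key: the same red-headed key; origin at the centre of its tip, z up to the head
- blue_key: the same blue-headed key; origin at the centre of its tip
- tamper: the same tamper; origin at the centre of its foot's underside
- jar: amber jar, 68 mm diameter, 85 mm tall, bystander; origin under its centre
- cup: clear cup, 72 mm diameter, 80 mm tall, bystander; origin under its centre
- pan: shallow metal pan, 120 mm diameter, 35 mm tall, bystander; origin under its centre
- spatula: wooden-handled spatula, 175 by 22 mm, lying flat behind the mixer, bystander; origin on its underside, x along it
- tin: tin can, 70 mm diameter, 70 mm tall, bystander; origin under its centre
- weight: brass weight, 40 mm diameter, 45 mm tall, bystander; origin under its centre

How it is judged:
By the outcome, as a careful person would: the job done as asked, in the order asked, and still so for the second after the job is handed in, with the robot touching nothing.
It also fails if it takes over 62 s, if anything falls off the work surface, if the arm or the gripper's body presses on something with over 40 N, if the wrist force passes 120 N, or if a joint passes its speed limit or range.

## Robot

A 6-joint arm with a two-finger parallel gripper is mounted at the origin on the work surface. World frame = base frame: x ahead of the robot, y to its left, z up, the work surface at z = 0. Lengths are in m, angles in rad, forces in N, time in s.
With the tool pointing down it reaches from about 0.3 to 0.875 m from the base axis. Payload 6.4 kg.
Tool frame: the origin (TCP) lies between the finger pads; the fingertips stand 19 mm ahead of it and the grasp point (between the pads) is the TCP (ctrl.tips_ahead is the z of the fingertips in the tool frame, in m); z points along the fingers, y is the line along which they close (so a half turn about z gives the same grasp; the last joint's range is limited). The gripper opens to 85 mm and grips with 20 to 120 N. Pads are 22 mm wide; open, the fingers measure 114 mm over their backs; the gripper's body (76 mm by 85 mm) begins 54 mm behind the grasp point. The pads swing forward as they close: fully open they stand 13 mm farther back than shut.
Start: joints at [-1.311, 0.181, 1.607, -0, 1.354, -0.206], TCP at [0.258, -0.514, 0.25] pointing down, gripper open.
Joint ranges: [-2.99, 2.99], [-0.89, 2.07], [0.3, 2.58], [-1.14, 4.28], [0, 2.63], [-3.12, 3.12]. Speed limits (rad/s): [2.57, 2.57, 3.01, 3.14, 3.14, 3.14].

## Interface

Orientations are given as a unit quaternion [w, x, y, z].
In Python, from bench import readout, vision, ctrl gives the robot as it stands.
- The arm moves only by the tool play_rows, never from a script. Its arguments are lists of equal length, an entry for each row: "xyz": the shift along the tool's x, y, z in mm, a list of three; "rot": the turn, a rotation vector about the tool's x, y, z in rad, a list of three; "grip": the opening, from 0 (shut) to 1 (fully open). In form: {"xyz": [[x, y, z], ...], "rot": [[rx, ry, rz], ...], "grip": [grip, ...]}. A call has exactly 10 rows; each row is the pose to reach, as a shift and turn from the pose commanded when the call began, along the tool's axes at that moment; what a row does not reach only later rows make up. A row lasts 1/8 s, in which the tool goes at most 62.5 mm and 10.7 degrees, less where a joint would pass 70% of its speed; a pose out of reach is approached as far as the arm can. A call with a gripper value outside its range is refused whole. The fingers move at their own pace and stop on an object; the grip force is fixed at half the most. Time passes only in rows, so rows that repeat a pose let the fingers close, or fill a call up. It gives the time, the measured TCP pose, the force, the opening and the grip force at its end, in the units of the state.
- readout.get_obs(): the state, without advancing time (a new reading comes with each control period).
- vision.camera(name): name is "side" or "top"; returns a dict with "color" (420x560x3 uint8, red, green, blue), "depth" (420x560 float32, m along the optical axis (not along the pixel's ray), 0 where there is no reading), "camera_matrix" (3x3 intrinsics, pixels), "extrinsics" (4x4, takes a point from camera to world coordinates). Camera axes: x right, y down, z forward; pixel columns grow to the right and rows downward; lengths in m; the calibration is good to about 2 mm. A picture is of the moment at which its call begins.
- ctrl.hand_in(): hands the job in; it is judged then, once.
The state is a dict: "time_s": time; "q": joint angles; "dq": joint speeds; "joint_efforts": joint torques, N m; "eef_pos": TCP position; "eef_rot": TCP orientation; "wrist_force": force on the tool from outside, world axes, zero at the start; "torque": the same for the moment, N m; "opening": opening from 0.0 (shut) to 1.0 (fully open); "grasp_force": force on a finger pad.
Only numpy, scipy, OpenCV 4.12 (cv2) and the standard library are available. Lean on these libraries where they do the work, as an engineer would, in place of code of your own. Each camera call takes 0.05 s, during which the arm holds its last target. There are 200 camera calls.

## Working session

There is one attempt and no reset: what is moved stays moved. The work goes in short steps, Python scripts to look and compute and a tool call to move; the robot and the scene stay as the last step left them, time stands still between calls to the robot, and variables do not carry over. Pictures are saved under pics/ and viewed, at most 12 in all, crops included, and the job is handed in when it is done.

Besides the shell and the picture viewer there is one more tool, called after "Emit:" as name(argument=value, ...), one argument or row to a line, values as JSON. play_rows: Moves the arm, as the interface text tells. Its arguments: {"type":"object","properties":{"xyz":{"type":"array","items":{"type":"array","items":{"type":"number"}}},"rot":{"type":"array","items":{"type":"array","items":{"type":"number"}}},"grip":{"type":"array","items":{"type":"number"}}},"required":["xyz","rot","grip"]}

```bash
mkdir -p pics; ls
cat > h.py <<'E'
import numpy as np, cv2
from bench import readout, vision, ctrl
def snap(n,save=None):
    c=vision.camera(n)
    if save: cv2.imwrite(f'pics/{save}.png',c['color'][:,:,::-1])
    np.savez(f'{n}.npz',**c)
    return c
def cloud(c):
    d=c['depth'];K=c['camera_matrix'];h,w=d.shape
    u,v=np.meshgrid(np.arange(w),np.arange(h))
    p=np.stack([(u-K[0,2])/K[0,0]*d,(v-K[1,2])/K[1,1]*d,d],-1)
    T=c['extrinsics'];return p@T[:3,:3].T+T[:3,3]
def ray(c,u,v,z):
    K=c['camera_matrix'];T=c['extrinsics'];r=T[:3,:3]@np.array([(u-K[0,2])/K[0,0],(v-K[1,2])/K[1,1],1])
    o=T[:3,3];return o+r*(z-o[2])/r[2]
E
python3 - <<'E'
from h import *
for n in('top','side'):
    c=snap(n,n+'0');print(c['camera_matrix'],c['extrinsics'].round(3))
o=readout.get_obs();print(o)
E
```

```text
pics
[[462.98462115   0.         275.43956177]
 [  0.         462.98462115 212.73251815]
 [  0.           0.           1.        ]] [[ 2.20e-02 -9.94e-01  1.08e-01  4.55e-01]
 [-1.00e+00 -2.20e-02  1.00e-03  2.50e-02]
 [ 1.00e-03 -1.08e-01 -9.94e-01  1.58e+00]
 [ 0.00e+00  0.00e+00  0.00e+00  1.00e+00]]
[[445.29765484   0.         285.23578633]
 [  0.         445.29765484 208.51633819]
 [  0.           0.           1.        ]] [[-0.951 -0.236  0.199  0.388]
 [-0.308  0.692 -0.653  0.722]
 [ 0.016 -0.682 -0.731  0.889]
 [ 0.     0.     0.     1.   ]]
{'time_s': 0.1, 'q': array([-1.31129098e+00,  1.81475250e-01,  1.60787246e+00, -7.39532487e-06,
        1.35380914e+00, -2.06318343e-01]), 'dq': array([-5.57210140e-04, -2.02445405e-03, -4.30467491e-03, -2.11683647e-05,
        1.56492672e-04, -4.79268510e-04]), 'joint_efforts': array([ 4.86569752e-04, -4.45877016e+01, -3.52241457e+01, -2.91836341e-04,
        4.07413449e-03,  1.93558705e-06]), 'eef_pos': array([ 0.25815177, -0.51328512,  0.24948662]), 'eef_rot': array([-7.81727420e-04,  9.72997951e-01,  2.30812426e-01, -2.44053804e-05]), 'wrist_force': array([-0.38989769, -0.15350311, -0.604018  ]), 'torque': array([-0.01797771,  0.03059171,  0.00369327]), 'grasp_force': 0.0, 'opening': 1.001014836092901}
```

View pics/top0.png

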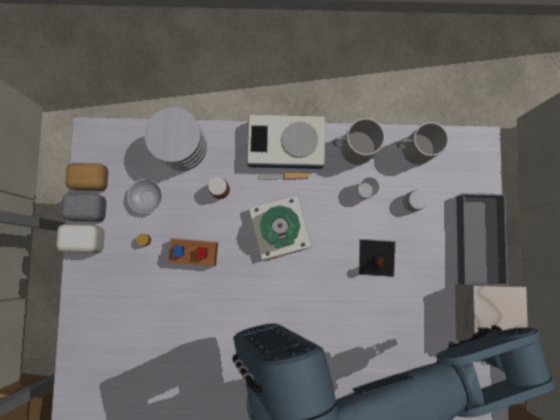

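View pics/side0.png

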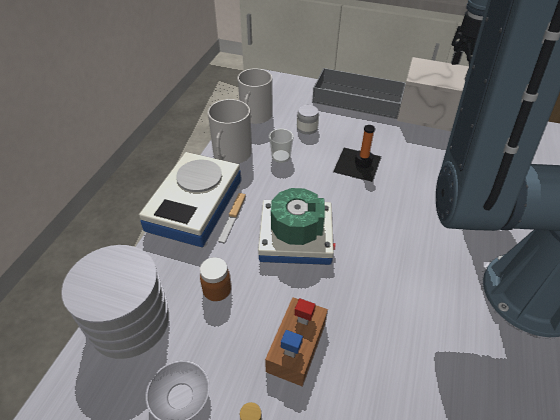

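Top view: red key ≈(202,253), blue key ≈(179,252), mixer ≈(280,227), tamper ≈(380,261) on its mat. Side view: red head ≈(305,308), hub ≈(298,212), tamper cap ≈(369,129). I'll zoom in for the gap and measure the colours.

Run:
```python
from h import *
T=dict(np.load('top.npz'));S=dict(np.load('side.npz'))
a=cv2.resize(T['color'][190:270,240:320],(400,400),interpolation=cv2.INTER_CUBIC)
b=cv2.resize(S['color'][175:255,255:335],(400,400),interpolation=cv2.INTER_CUBIC)
cv2.imwrite('pics/z1.png',np.hstack([a,b])[:,:,::-1])
rng={'red':[((0,150,60),(6,255,255)),((172,150,60),(180,255,255))],'blue':[((100,150,60),(125,255,255))],'green':[((70,80,30),(95,255,255))],'orange':[((7,150,60),(16,255,255))]}
for n,c in(('top',T),('side',S)):
    hsv=cv2.cvtColor(c['color'],cv2.COLOR_RGB2HSV);P=cloud(c)
    for k,rs in rng.items():
        m=sum(cv2.inRange(hsv,*r) for r in rs).astype(np.uint8)
        N,L,st,ce=cv2.connectedComponentsWithStats(m)
        for i in range(1,N):
            if st[i,4]>25:
                q=P[(L==i)&(c['depth']>0)]
                zt=np.percentile(q[:,2],95);t=q[q[:,2]>zt-.006]
                print(n,k,st[i],ce[i].round(1),'ztop',zt.round(4),'topmean',t.mean(0).round(4),'rect',cv2.minAreaRect((t[:,:2]*1000).astype(np.float32)))
```

```text
top red [196 247  11  12 101] [201.1 252.4] ztop 0.1107 topmean [0.4853 0.2612 0.1079] rect ((485.10992431640625, 260.07232666015625), (31.708660125732422, 26.457754135131836), 1.4608428478240967)
top blue [174 246   9  10  76] [177.9 250.7] ztop 0.1124 topmean [0.4875 0.3348 0.1091] rect ((488.22021484375, 332.72808837890625), (28.71893310546875, 20.251230239868164), 2.1559996604919434)
top green [260 207  39  40 860] [279.3 225.5] ztop 0.1227 topmean [0.5742 0.0138 0.1194] rect ((572.7593994140625, 12.942970275878906), (120.99044799804688, 119.13673400878906), 15.249441146850586)
top orange [170 240  46  25 501] [196.3 252.2] ztop 0.0667 topmean [0.4852 0.2785 0.0648] rect ((485.2198486328125, 294.4483642578125), (142.73345947265625, 68.16754913330078), 86.0808334350586)
top orange [378 258   6   7  31] [380.4 261.1] ztop 0.1083 topmean [ 0.4693 -0.3141  0.1075] rect ((469.50958251953125, -314.2179260253906), (2.6569507122039795, 12.780204772949219), 81.14734649658203)
side red [294 299  21  22 306] [304.1 309. ] ztop 0.1078 topmean [0.4817 0.2656 0.1057] rect ((481.8697204589844, 
[... 756 characters left out ...]
ect ((485.8448791503906, 339.408447265625), (27.99287986755371, 34.84748840332031), 85.84442901611328)
side green [ 271  188   54   57 2150] [296.8 216.4] ztop 0.1178 topmean [0.5724 0.0207 0.1158] rect ((571.9524536132812, 17.303077697753906), (125.79253387451172, 126.8975830078125), 13.797994613647461)
side orange [360 132  13  26 219] [365.9 144.8] ztop 0.1209 topmean [ 0.4653 -0.3127  0.1208] rect ((465.56732177734375, -312.6616516113281), (10.281387329101562, 22.777589797973633), 89.50523376464844)
side orange [200 273  29  28 357] [214.  289.3] ztop 0.0635 topmean [0.6885 0.2436 0.061 ] rect ((691.32373046875, 239.77197265625), (60.9388313293457, 29.87647819519043), 33.834835052490234)
```

View pics/z1.png

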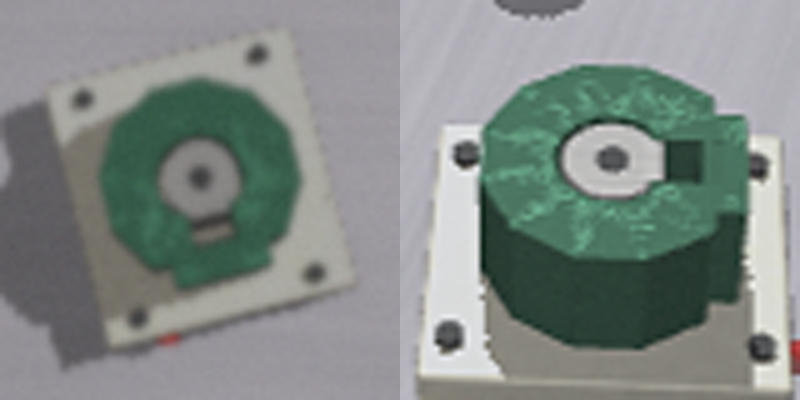

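Zoom: the key gap sits on the robot side of the shaft, top view ≈(282.4,235.6), side view ≈(311.8,207). Mixer yaw is about 14–15°. Now I'll measure the tops by casting rays from both views.

```bash
cat >> h.py <<'E'
def tri(c1,p1,c2,p2):
    A=[];b=[]
    o=[];d=[]
    for c,p in((c1,p1),(c2,p2)):
        x=ray(c,*p,0.);y=c['extrinsics'][:3,3];o.append(y);d.append((x-y)/np.linalg.norm(x-y))
    M=sum(np.eye(3)-np.outer(k,k) for k in d);r=sum((np.eye(3)-np.outer(k,k))@q for k,q in zip(d,o))
    x=np.linalg.solve(M,r);e=np.linalg.norm((np.eye(3)-np.outer(d[0],d[0]))@(x-o[0]))*2
    return x,e
E
python3 - <<'E'
from h import *
C={n:dict(np.load(n+'.npz')) for n in('top','side')}
def blob(c,lo,hi,near,box=14,wrap=False,zr=None):
    hsv=cv2.cvtColor(c['color'],cv2.COLOR_RGB2HSV);m=cv2.inRange(hsv,lo,hi)
    if zr: P=cloud(c)[...,2];m&=((P>zr[0])&(P<zr[1])).astype(np.uint8)*255
    w=np.zeros_like(m);u,v=near;w[v-box:v+box,u-box:u+box]=255;m&=w
    N,L,st,ce=cv2.connectedComponentsWithStats(m);i=1+np.argmax(st[1:,4])
    k=max(cv2.findContours((L==i).astype(np.uint8),0,1)[0],key=len)
    return cv2.minAreaRect(k),st[i,4]
# V profile of heads
for n,pts in(('top',[(201,252),(178,251)]),('side',[(304,309),(291,341)])):
    c=C[n];V=c['color'].max(2);z=cloud(c)[...,2]
    for (u,v) in pts:
        print(n,u,v);print('V',V[v-14:v+15:2,u]);print('Z',(z[v-14:v+15:2,u]*1000).round())
# shaft disc (light grey among green)
for n,near in(('top',(280,226)),('side',(297,207))):
    print('shaft',n,blob(C[n],(0,0,110),(180,70,255),near,11))
    z=cloud(C[n])
    u,v=near;print('z',(z[v-2:v+3,u-2:u+3,2].mean()).round(4))
    c=C[n]
    # mixer plate
    hsv=cv2.cvtColor(c['color'],cv2.COLOR_RGB2HSV)
    P=z;m=(P[...,2]>.042)&(P[...,2]<.058)&(np.hypot(P[...,0]-.575,P[...,1]-.015)<.14)
    r=cv2.minAreaRect((P[m][:,:2]*1000).astype(np.float32));print('plate',r)
    m=(P[...,2]>.05)&(P[...,2]<.07)&(abs(P[...,0]-.485)<.07)&(abs(P[...,1]-.3)<.12)
    print('block',cv2.minAreaRect((P[m][:,:2]*1000).astype(np.float32)))
# tamper cap
for n,near in(('top',(379,261)),('side',(369,129))):
    P=cloud(C[n]);m=(P[...,2]>.09)&(np.hypot(P[...,0]-.467,P[...,1]+.313)<.05)
    v,u=np.nonzero(m);q=P[m];print('tamper',n,u.min(),u.max(),v.min(),v.max(),q.min(0).round(4),q.max(0).round(4),q.mean(0).round(4))
    m=(P[...,2]>.015)&(P[...,2]<.05)&(np.hypot(P[...,0]-.467,P[...,1]+.313)<.06)
    print('foot',cv2.minAreaRect((P[m][:,:2]*1000).astype(np.float32)))
    hsv=cv2.cvtColor(C[n]['color'],cv2.COLOR_RGB2HSV)
    m=(abs(P[...,2])<.012)&(hsv[...,2]<60)&(np.hypot(P[...,0]-.467,P[...,1]+.313)<.12)
    print('mat',cv2.minAreaRect((P[m][:,:2]*1000).astype(np.float32)))
E
```

```text
top 201 252
V [152 139 119 113 117 125 124 124 121 123  96 101 119 116  95]
Z [ -6.  56.  66.  66.  60. 110. 106. 107. 103. 106.  58.  64.  55.  59.
  -0.]
top 178 251
V [142 129 116 113 106 121 121 120 120 116  73 112 121 105  98]
Z [ -5.  53.  59.  58. 110. 104. 107. 104. 112. 106.  67.  63.  56.   5.
   7.]
side 304 309
V [186 183 161 156 158 159 157 157 163  85  86  83  97  98  99]
Z [  1.  -0.   1. 107. 105. 104. 106. 104. 105. 101.  94.  88.  75.  67.
  59.]
side 291 341
V [142 139  94 154 151 152 151 150 148 120  84  85  87  97  98]
Z [ 59.  60. 108. 106. 106. 105. 106. 105. 108. 102. 101.  90.  85.  70.
  61.]
shaft top (((279.5000305175781, 225.5000457763672), (14.142135620117188, 14.142135620117188), 45.0), np.int32(158))
z 0.1175
plate ((575.972412109375, 12.657302856445312), (179.80120849609375, 169.84620666503906), 15.588332176208496)
block ((487.1900939941406, 298.01373291015625), (151.81729125976562, 79.77471923828125), 86.46531677246094)
shaft side (((297.0, 207.0), (14.0, 20.0), 90.0), np.int32(230))
z 0.1159
plate ((572.78173828125, 18.00432586669922), (180.36923217773438, 172.61968994140625), 16.075916290283203)
block ((484.0104675292969, 301.9410400390625), (152.8418731689453, 80.46794891357422), 86.50983428955078)
tamper top 381 393 257 266 [ 0.4537 -0.3419  0.0939] [ 0.4819 -0.3119  0.1406] [ 0.4673 -0.3248  0.1301]
foot ((481.72412109375, -323.06219482421875), (43.053321838378906, 77.24964141845703), 87.75526428222656)
mat ((481.743408203125, -318.6810607910156), (117.1312026977539, 112.98956298828125), 87.41619110107422)
tamper side 363 375 125 143 [ 0.4496 -0.3398  0.0901] [ 0.4801 -0.3059  0.1376] [ 0.4644 -0.3168  0.1182]
foot ((464.8866271972656, -320.4953308105469), (48.26448059082031, 51.0312614440918), 88.49388885498047)
mat ((480.3857116699219, -314.1391906738281), (119.67829132080078, 117.58707427978516), 87.85958862304688)
```

```bash
cat >> h.py <<'E'
from scipy.spatial.transform import Rotation as Ro
def go(x,y,z,ydeg,show=True):
    "tool y along world angle ydeg, pointing down; mm"
    o=readout.get_obs();w=o['eef_rot'];R=Ro.from_quat([w[1],w[2],w[3],w[0]])
    a=np.radians(ydeg+90);c,s=np.cos(a),np.sin(a)
    G=Ro.from_matrix([[c,s,0],[s,-c,0],[0,0,-1]])
    d=R.inv().apply(np.array([x,y,z])-o['eef_pos']*1000)
    print('t',round(o['time_s'],2),'shift',d.round(1),'rot',(R.inv()*G).as_rotvec().round(4),'F',o['wrist_force'].round(1),'pos',(o['eef_pos']*1000).round(1),'op',round(float(o['opening']),3),'g',o['grasp_force'].round(1))
E
python3 -c "
from h import *
go(483.5,262.4,180,-3.5)"
```

```text
Traceback (most recent call last):
  File "h.py", line 31, in go
    print('t',round(o['time_s'],2),'shift',d.round(1),'rot',(R.inv()*G).as_rotvec().round(4),'F',o['wrist_force'].round(1),'pos',(o['eef_pos']*1000).round(1),'op',round(float(o['opening']),3),'g',o['grasp_force'].round(1))
                                                                                                                                                                                                    ^^^^^^^^^^^^^^^^^^^^^^
AttributeError: 'float' object has no attribute 'round'
```

```bash
sed -i "s/o\['grasp_force'\].round(1)/round(o['grasp_force'],1)/" h.py
python3 -c "
from h import *
go(483.5,262.4,180,-3.5)"
```

```text
t 0.1 shift [ 549.7 -591.7   70.6] rot [-0.0012 -0.0011 -1.0439] F [-0.4 -0.2 -0.6] pos [ 258.2 -513.3  249.5] op 1.001 g 0.0
```

Emit:
play_rows(
  xyz=[
    [11, -12, 0],
    [33, -36, 0],
    [66, -71, 0],
    [104, -112, 0],
    [142, -153, 0],
    [180, -194, 0],
    [218, -235, 0],
    [256, -276, 0],
    [294, -317, 0],
    [330, -355, 0],
  ],
  rot=[
    [0, 0, -0.02],
    [0, 0, -0.06],
    [0, 0, -0.13],
    [0, 0, -0.2],
    [0, 0, -0.27],
    [0, 0, -0.34],
    [0, 0, -0.41],
    [0, 0, -0.48],
    [0, 0, -0.56],
    [0, 0, -0.63],
  ],
  grip=[1, 1, 1, 1, 1, 1, 1, 1, 1, 1],
)

```text
time_s: 1.35
eef_pos: [0.3932, -0.0457, 0.2503]
eef_rot: [0.0, 0.853, 0.522, 0.0]
wrist_force: [0.0, -0.7, -0.2]
opening: 1.001
grasp_force: 0.0
```

```bash
python3 -c "
from h import *
go(483.5,262.4,180,-3.5)"
```

```text
t 1.35 shift [315.5 -59.5  70.3] rot [ 7.000e-04 -2.000e-04 -4.102e-01] F [ 0.  -0.7 -0.2] pos [393.2 -45.7 250.3] op 1.001 g 0.0
```

Emit:
play_rows(
  xyz=[
    [20, -4, 4],
    [60, -11, 12],
    [105, -20, 22],
    [150, -28, 32],
    [195, -37, 43],
    [235, -44, 52],
    [270, -51, 60],
    [300, -57, 67],
    [313, -59, 70],
    [315.5, -59.5, 70.3],
  ],
  rot=[
    [0, 0, -0.03],
    [0, 0, -0.09],
    [0, 0, -0.16],
    [0, 0, -0.23],
    [0, 0, -0.29],
    [0, 0, -0.34],
    [0, 0, -0.38],
    [0, 0, -0.405],
    [0, 0, -0.41],
    [0, 0, -0.41],
  ],
  grip=[1, 1, 1, 1, 1, 1, 1, 1, 1, 1],
)

```text
time_s: 2.6
eef_pos: [0.4844, 0.2597, 0.1797]
eef_rot: [-0.0, 0.729, 0.684, -0.0]
wrist_force: [-0.5, 0.1, 0.0]
opening: 1.0
grasp_force: 0.0
```

```bash
python3 -c "
from h import *
snap('side','side1');snap('top')
go(483.5,262.4,93,-3.5)"
```

```text
t 2.7 shift [ 3.3 -1.5 87.1] rot [-0.0001  0.0003 -0.0041] F [-0.9  0.2 -0.4] pos [484.8 259.  180.1] op 1.0 g 0.0
```

View pics/side1.png

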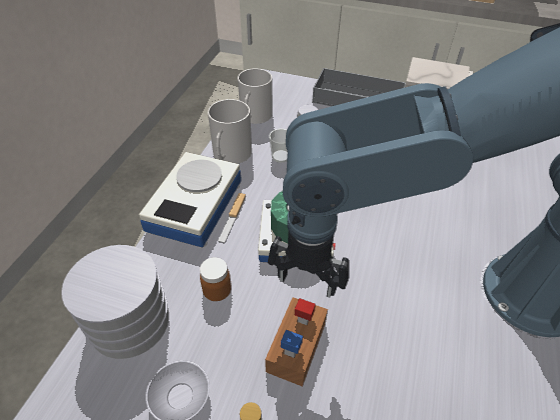

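Side view: open gripper at (310,265) stands above the red key, head at ≈(305,308). The way down is clear, so I'll descend and grip.

Emit:
play_rows(
  xyz=[
    [1, 0, 8],
    [2, -1, 24],
    [2.5, -1.5, 44],
    [2.5, -1.5, 62],
    [2.5, -1.5, 76],
    [2.5, -1.5, 84],
    [2.5, -1.5, 87],
    [2.5, -1.5, 87],
    [2.5, -1.5, 87],
    [2.5, -1.5, 87],
  ],
  rot=[
    [0, 0, 0],
    [0, 0, 0],
    [0, 0, 0],
    [0, 0, 0],
    [0, 0, 0],
    [0, 0, 0],
    [0, 0, 0],
    [0, 0, 0],
    [0, 0, 0],
    [0, 0, 0],
  ],
  grip=[1, 1, 1, 1, 1, 1, 1, 0.6, 0.3, 0.1],
)

```text
time_s: 3.95
eef_pos: [0.484, 0.2622, 0.0937]
eef_rot: [0.0, 0.73, 0.684, 0.0]
wrist_force: [-1.2, 0.1, 3.6]
opening: 0.412
grasp_force: 59.3
```

Emit:
play_rows(
  xyz=[
    [0, 0, 0],
    [0, 0, 0],
    [0, 0, 0],
    [0, 0, 0],
    [0, 0, -4],
    [0, 0, -14],
    [0, 0, -34],
    [0, 0, -60],
    [0, 0, -80],
    [0, 0, -90],
  ],
  rot=[
    [0, 0, 0],
    [0, 0, 0],
    [0, 0, 0],
    [0, 0, 0],
    [0, 0, 0],
    [0, 0, 0],
    [0, 0, 0],
    [0, 0, 0],
    [0, 0, 0],
    [0, 0, 0],
  ],
  grip=[0, 0, 0, 0, 0, 0, 0, 0, 0, 0],
)

```text
time_s: 5.2
eef_pos: [0.4842, 0.2621, 0.1844]
eef_rot: [0.0, 0.73, 0.684, 0.001]
wrist_force: [0.7, 0.4, -3.7]
opening: 0.412
grasp_force: 60.2
```

Run:
```python
from h import *
c=snap('side')
cv2.imwrite('pics/z2.png',cv2.resize(c['color'][200:350,230:400],(680,600),interpolation=cv2.INTER_CUBIC)[:,:,::-1])
r=np.radians(15.8);m=np.array([574.4,15.3])-33*np.array([np.cos(r),np.sin(r)]);print(m)
go(*m,240,15.8)
```

```text
[542.64680621   6.31475185]
t 5.25 shift [-251.6   74.7  -54.9] rot [ 0.0027 -0.0005 -0.3407] F [ 0.   1.4 -2.1] pos [484.5 262.3 185.2] op 0.415 g 60.2
```

View pics/z2.png

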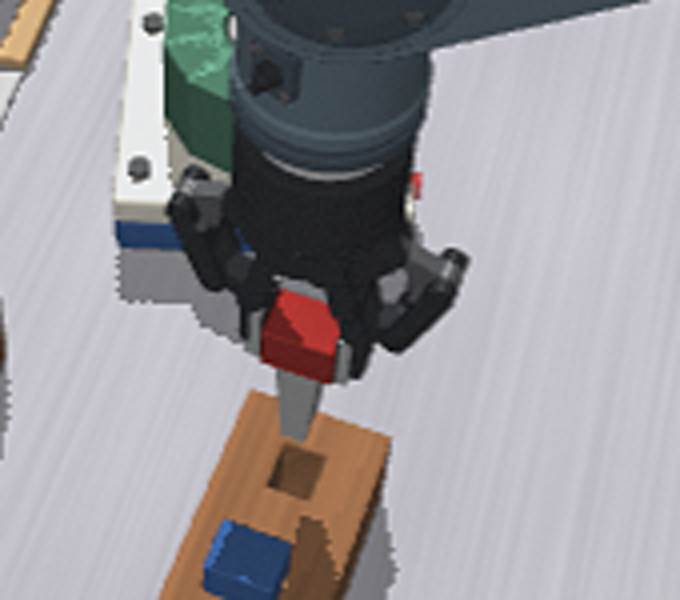

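Key is held upright with the red head at crop (300,330), and its pocket is empty. Carrying it above the gap.

Emit:
play_rows(
  xyz=[
    [-10, 3, -15],
    [-35, 10, -40],
    [-70, 21, -55],
    [-110, 33, -55],
    [-150, 45, -55],
    [-190, 56, -55],
    [-222, 66, -55],
    [-243, 72, -55],
    [-251, 74.5, -55],
    [-251.6, 74.7, -55],
  ],
  rot=[
    [0, 0, -0.01],
    [0, 0, -0.05],
    [0, 0, -0.1],
    [0, 0, -0.15],
    [0, 0, -0.2],
    [0, 0, -0.26],
    [0, 0, -0.3],
    [0, 0, -0.33],
    [0.002, 0, -0.34],
    [0.002, 0, -0.341],
  ],
  grip=[0, 0, 0, 0, 0, 0, 0, 0, 0, 0],
)

```text
time_s: 6.5
eef_pos: [0.5417, 0.0058, 0.2378]
eef_rot: [-0.001, 0.604, 0.797, -0.001]
wrist_force: [-0.9, 0.2, -3.5]
opening: 0.413
grasp_force: 60.4
```

Run:
```python
from h import *
c=snap('side');t=snap('top')
a=cv2.resize(c['color'][150:250,260:360],(400,400),interpolation=cv2.INTER_CUBIC)
b=cv2.resize(t['color'][190:270,240:320],(400,400),interpolation=cv2.INTER_CUBIC)
cv2.imwrite('pics/z3.png',np.hstack([a,b])[:,:,::-1])
go(542.6,6.3,205,15.8)
```

```text
t 6.6 shift [-0.7  0.9 32.9] rot [-0.0023 -0.0009  0.0004] F [-0.1 -0.2 -3.7] pos [541.6   6.7 237.9] op 0.411 g 60.4
```

View pics/z3.png

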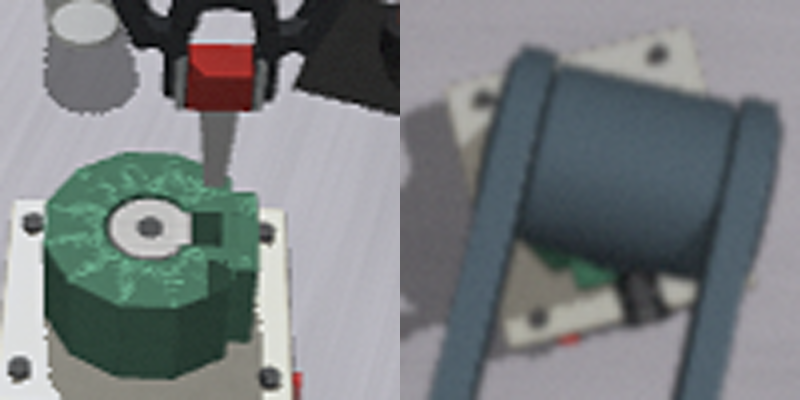

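Side crop: key shank tip at ≈(216,186), gap mouth (dark square) centred ≈(207,229); the top view is hidden by the arm. I'll compute the relative offset in the side camera alone.

```bash
cat > rel.py <<'E'
from h import *
def rel(ztcp,dump=False):
    c=dict(np.load('side.npz'));im=c['color'];hsv=cv2.cvtColor(im,cv2.COLOR_RGB2HSV)
    r=np.radians(15.8);X=np.array([np.cos(r),np.sin(r)]);Y=np.array([-X[1],X[0]])
    # gap: dark region
    V=im.max(2);sub=V[198:216,303:322]
    if dump: print(sub)
    k=(sub<75).astype(np.uint8);N,L,st,ce=cv2.connectedComponentsWithStats(k,connectivity=4);i=L[9,8]
    g=ce[i]+[303,198];G=ray(c,*g,.116)[:2]*1000;print('gap px',g,st[i],'world',G)
    # red front face bottom edge
    m=cv2.inRange(hsv,(0,150,40),(6,255,255))|cv2.inRange(hsv,(172,150,40),(180,255,255))
    m[:140]=0;m[240:]=0
    v,u=np.nonzero(m);vb=max(v[(v>0)]);print('red box',u.min(),u.max(),v.min(),vb)
    cols=[(uu,v[u==uu].max()+.5) for uu in range(u.min()+1,u.max())]
    H=np.mean([ray(c,a,b,(ztcp-13.7)/1000)[:2] for a,b in cols],0)*1000-14*Y
    # shank below head
    P=cloud(c);rows=[]
    uc=int(np.mean(u))
    d0=np.median(c['depth'][m>0])
    for vv in range(vb+3,vb+30):
        row=[uu for uu in range(uc-12,uc+13) if c['depth'][vv,uu]>0 and c['depth'][vv,uu]<d0+.09 and hsv[vv,uu,1]<70]
        if len(row)>3: rows.append((vv,min(row),max(row)))
    print('shank rows',rows[:2],rows[-4:])
    vv,a,b=rows[-1];T=ray(c,(rows[-2][1]+rows[-2][2])/2,vv+.5,(ztcp-73.7)/1000)[:2]*1000-12*Y
    for n,K in(('head',H),('tip',T)): print(n,K.round(1),'move tool y(+X_m)',((G-K)@X).round(1),'Y_m',((G-K)@Y).round(1))
E
python3 -c "
from rel import *
rel(237.9,True)"
```

```text
[[119 118 122 128 116 124 144 138 117 130 154 134 145 141 127 124 113 112
  110]
 [109 129 148 145 145 149 154 131 136 138 120 117 119 116 117 120 130 128
  132]
 [ 61  91 137 141 139 157 139 119 120 121 120 117 118 119 118 120 126 127
  151]
 [149  86  97 130 116 118 119 120 122 122 121 121 120 118 118 117 124 139
  126]
 [198 179 110 100 102 110 125 124 126 124 125 123 121 119 120 119 125 137
  117]
 [196 204 196 162 118  59  64  65  65  65  64  64  87 117 112 102 105 118
  126]
 [195 200 201 196 152  59  65  66  68  66  65  67  85 117 116 114 115 118
  119]
 [193 199 198 196 149  56  63  65  65  67  67  68  88 118 116 113 117 121
  120]
 [191 194 196 192 147  57  64  65  67  67  65  67  88 118 115 114 116 119
  119]
 [196 200 201 197 149  59  63  67  67  67  65  65  86 116 114 114 115 120
  118]
 [196 198 201 195 151  57  65  65  67  64  64  60  82 116 114 113 114 120
  118]
 [195 199 202 197 151  58  64  66  67  67  61  55  84 117 115 113 116 119
  118]
 [202 207 211 206 158  54  61  64  61  62  60  53  85 116 115 115 115 119
  119]
 [186 155 123 108 102  90  99  91  94  93  87  71  93 115 113 114 113 117
  117]
 [189 128 104 121 152 173 165 129 121 124 124 122 120 119 117 119 118 116
  117]
 [131  96 134 169 155 135 125 153 128 121 121 121 119 120 118 118 120 116
  115]
 [117 120 134 141 132 149 157 154 129 123 124 122 120 120 119 119 122 138
  154]
 [116 124 148 149 114 123 132 134 121  67  68  88 111  84 122 117 121 130
  135]]
gap px [311.05263158 206.57894737] [ 5  5  7  9 57] world [541.71712917   6.4597922 ]
red box 306 323 161 177
shank rows [(180, 310, 318), (181, 310, 318)] [(193, 311, 316), (194, 311, 316), (195, 311, 316), (196, 311, 315)]
head [541.3   3.7] move tool y(+X_m) 1.2 Y_m 2.5
tip [538.7   7.2] move tool y(+X_m) 2.7 Y_m -1.6
```

Run:
```python
from h import *
c=dict(np.load('side.npz'));im=c['color'].astype(int)
print('R cols, rows158-181');print(im[158:182,304:327,0])
print('max rows 178-199');print(im[178:200,306:323,:].max(2))
```

```text
R cols, rows158-181
[[ 30  31  27  88 168 196 192 187 188 189 186 185 187 187 189 189 188 187
  191 177  12  25  31]
 [ 31  30  22  82 165 193 191 190 189 188 189 187 190 190 189 188 186 187
  183 143  32  27  31]
 [ 29  29  39 121 199 193 189 191 190 191 190 188 190 193 191 189 186 189
  187 148  31  29  30]
 [ 32  28  47 118 181 174 171 171 169 165 165 163 163 160 161 161 165 169
  156  52  33  27  31]
 [ 30  30  43 110 164 160 158 157 156 157 153 155 153 154 154 154 155 158
  148  50  42  29  31]
 [ 28  23  33 100 168 161 163 160 158 156 158 156 156 156 157 155 156 160
  151  51  24  25  24]
 [ 43  75  79 102 171 164 163 162 161 160 158 155 156 156 155 154 155 159
  151  49  30  44  27]
 [ 86  96  73  99 173 165 162 161 161 160 159 159 159 156 155 154 155 158
  145  52  70 105  60]
 [ 88  94  71  65 118 168 165 163 161 161 160 159 159 159 157 157 157 160
  149  79  57 101  90]
 [ 86  94  70  66  92 117 170 167 164 163 162 162 159 161 161 161 162 163
  152  82  60  99  90]
 [ 87  90  63  78  95  89 117 172 172 172 172 170 169 169 169 169 170 174
  160  88  70  95  72]
 [ 87  90  67
[... 2128 characters left out ...]
126 153 139  94  96  98  97  95 100 140 193 192 193 193 193]
 [119 118 118 115 107  97  97  98  97  93 119 177 192 193 191 193 193]
 [118 118 117 119 116  98  97  97  96  95 119 180 193 193 192 193 192]
 [115 116 117 119 115  99  97  95  96  97 131 199 195 192 191 194 193]
 [132 161 121 129 113  99  96  97  97  96 102 139 199 195 194 193 193]
 [139 140 156 148 145  97  96  98  99  97 103 131 179 194 194 193 192]
 [139 119 142 164 135 105 110 102 100 104 109 131 180 196 194 195 193]
 [146 146 145 150 174 164 136 143 127 121 126 131 185 204 200 200 198]
 [128 116 124 144 138 117 130 154 134 145 141 127 124 113 112 110 109]
 [145 145 149 154 131 136 138 120 117 119 116 117 120 130 128 132 142]]
```

Run:
```python
from h import *
c=dict(np.load('side.npz'));r=np.radians(15.8);X=np.array([np.cos(r),np.sin(r)]);Y=np.array([-X[1],X[0]])
G=ray(c,311.1,206.75,.116)[:2]*1000;print(G)
for n,u,v,z,o in(('tip',313.25,196.3,164.2,12),('headbot',314.4,177.4,224.2,14),('headtop',314.7,168.77,250.2,14),('shank row188',313.6,188,190,12)):
    K=ray(c,u,v,z/1000)[:2]*1000-o*Y;print(n,K.round(1),((G-K)@X).round(1),((G-K)@Y).round(1))
for e in((307.15,206.75),(315.08,206.75),(311.1,202.5),(311.1,211.)):print(ray(c,*e,.116)*1000)
```

```text
[541.45863092   6.96352611]
tip [539.4   6.8] 2.1 -0.4
headbot [540.8   6.4] 0.8 0.4
headtop [541.5   7.5] -0.2 -0.5
shank row188 [540.3   6.4] 1.2 0.3
[550.38987658  10.0030843  116.        ]
[532.45597697   3.89966565 116.        ]
[545.2513181   -6.57481338 116.        ]
[537.7332125   20.26174366 116.        ]
```

Emit:
play_rows(
  xyz=[
    [0, 0.5, 3],
    [0, 1, 10],
    [0, 1.4, 20],
    [0, 1.4, 30],
    [0, 1.4, 37],
    [0, 1.4, 41],
    [0, 1.4, 42],
    [0, 1.4, 42],
    [0, 1.4, 42],
    [0, 1.4, 42],
  ],
  rot=[
    [0, 0, 0],
    [0, 0, 0],
    [0, 0, 0],
    [0, 0, 0],
    [0, 0, 0],
    [0, 0, 0],
    [0, 0, 0],
    [0, 0, 0],
    [0, 0, 0],
    [0, 0, 0],
  ],
  grip=[0, 0, 0, 0, 0, 0, 0, 0, 0, 0],
)

```text
time_s: 7.85
eef_pos: [0.5433, 0.0064, 0.1963]
eef_rot: [-0.0, 0.603, 0.798, -0.001]
wrist_force: [0.3, 0.3, -3.6]
opening: 0.412
grasp_force: 60.4
```

Run:
```python
from h import *
c=snap('side')
cv2.imwrite('pics/z4.png',cv2.resize(c['color'][165:225,275:345],(700,600),interpolation=cv2.INTER_CUBIC)[:,:,::-1])
go(542.6,6.3,150,15.8)
```

```text
t 7.9 shift [ 0.  -0.6 46.2] rot [-0.0016 -0.0002  0.0002] F [-0.5  0.6 -3.1] pos [543.3   6.4 196.2] op 0.413 g 60.4
```

View pics/z4.png

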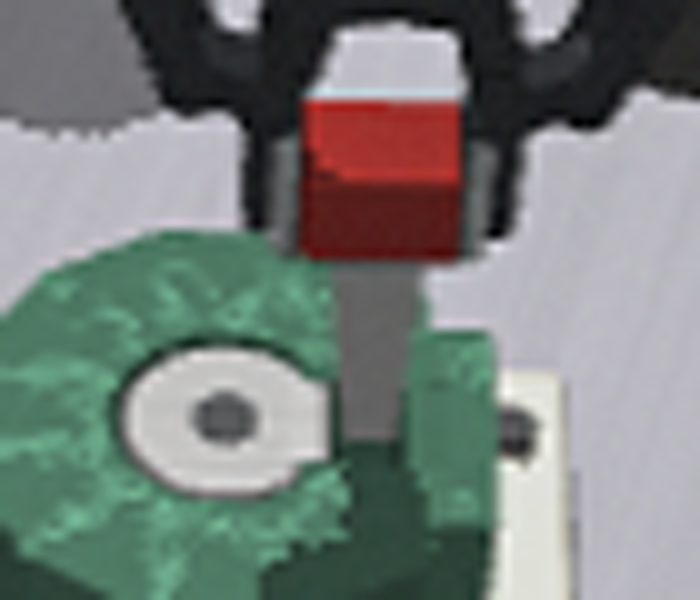

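Crop: tip at ≈(373,440), lined up with the mouth between shaft flat (335) and hub boss (410), about 1 mm too far towards the boss. I'll shift 1 mm and go in.

Emit:
play_rows(
  xyz=[
    [0, 0.6, 1],
    [0, 1, 4],
    [0, 1, 9],
    [0, 1, 15],
    [0, 1, 21],
    [0, 1, 27],
    [0, 1, 32],
    [0, 1, 36],
    [0, 1, 38],
    [0, 1, 38],
  ],
  rot=[
    [0, 0, 0],
    [0, 0, 0],
    [0, 0, 0],
    [0, 0, 0],
    [0, 0, 0],
    [0, 0, 0],
    [0, 0, 0],
    [0, 0, 0],
    [0, 0, 0],
    [0, 0, 0],
  ],
  grip=[0, 0, 0, 0, 0, 0, 0, 0, 0, 0],
)

```text
time_s: 9.15
eef_pos: [0.5435, 0.0067, 0.1576]
eef_rot: [-0.001, 0.603, 0.798, -0.001]
wrist_force: [-3.1, -0.9, -4.7]
opening: 0.412
grasp_force: 60.4
```

Emit:
play_rows(
  xyz=[
    [0, -0.5, 0],
    [0, -0.7, 1],
    [0, -0.7, 2],
    [0, -0.7, 3],
    [0, -0.7, 4],
    [0, -0.7, 5],
    [0, -0.7, 6],
    [0, -0.7, 6],
    [0, -0.7, 6],
    [0, -0.7, 6],
  ],
  rot=[
    [0, 0, 0],
    [0, 0, 0],
    [0, 0, 0],
    [0, 0, 0],
    [0, 0, 0],
    [0, 0, 0],
    [0, 0, 0],
    [0, 0, 0],
    [0, 0, 0],
    [0, 0, 0],
  ],
  grip=[0, 0, 0, 0, 0, 0, 0, 0, 0, 0],
)

```text
time_s: 10.4
eef_pos: [0.5432, 0.0064, 0.1529]
eef_rot: [-0.001, 0.603, 0.798, -0.001]
wrist_force: [-8.3, -2.0, 7.4]
opening: 0.413
grasp_force: 62.1
```

Emit:
play_rows(
  xyz=[
    [0, -0.5, -1],
    [0, -1, -1],
    [0, -1.3, -1],
    [0, -1.3, -1],
    [0, -1.3, -1],
    [0, -1.3, -1],
    [0, -1.3, -1],
    [0, -1.3, -1],
    [0, -1.3, -1],
    [0, -1.3, -1],
  ],
  rot=[
    [0, 0, 0],
    [0, 0, 0],
    [0, 0, 0],
    [0, 0, 0],
    [0, 0, 0],
    [0, 0, 0],
    [0, 0, 0],
    [0, 0, 0],
    [0, 0, 0],
    [0, 0, 0],
  ],
  grip=[0, 0, 0, 0, 0, 0, 0, 0, 0, 0],
)

```text
time_s: 11.65
eef_pos: [0.5427, 0.0063, 0.1532]
eef_rot: [-0.0, 0.603, 0.798, -0.0]
wrist_force: [4.6, 1.6, -5.2]
opening: 0.412
grasp_force: 60.4
```

Emit:
play_rows(
  xyz=[
    [0, 0.4, 0],
    [0, 0.4, 0.5],
    [0, 0.4, 1],
    [0, 0.4, 1.5],
    [0, 0.4, 2],
    [0, 0.4, 2],
    [0, 0.4, 2],
    [0, 0.4, 2],
    [0, 0.4, 2],
    [0, 0.4, 2],
  ],
  rot=[
    [0, 0, 0],
    [0, 0, 0],
    [0, 0, 0],
    [0, 0, 0],
    [0, 0, 0],
    [0, 0, 0],
    [0, 0, 0],
    [0, 0, 0],
    [0, 0, 0],
    [0, 0, 0],
  ],
  grip=[0, 0, 0, 0, 0, 0, 0, 0, 0, 0],
)

```text
time_s: 12.9
eef_pos: [0.5428, 0.0062, 0.1511]
eef_rot: [-0.0, 0.603, 0.798, -0.001]
wrist_force: [3.8, 0.0, 1.7]
opening: 0.41
grasp_force: 61.4
```

Emit:
play_rows(
  xyz=[
    [0, 0, 0],
    [0, 0, 0],
    [0, 0, 0],
    [0, 0, 0],
    [0, 0, -3],
    [0, 0, -15],
    [0, 0, -40],
    [0, 0, -70],
    [0, 0, -90],
    [0, 0, -100],
  ],
  rot=[
    [0, 0, 0],
    [0, 0, 0],
    [0, 0, 0],
    [0, 0, 0],
    [0, 0, 0],
    [0, 0, 0],
    [0, 0, 0],
    [0, 0, 0],
    [0, 0, 0],
    [0, 0, 0],
  ],
  grip=[0.6, 0.8, 1, 1, 1, 1, 1, 1, 1, 1],
)

```text
time_s: 14.15
eef_pos: [0.5434, 0.0062, 0.2533]
eef_rot: [0.001, 0.603, 0.798, -0.0]
wrist_force: [-0.2, -0.5, -1.2]
opening: 1.003
grasp_force: 0.0
```

Run:
```python
from h import *
c=snap('side');t=snap('top')
P=cloud(c);hsv=cv2.cvtColor(c['color'],cv2.COLOR_RGB2HSV)
m=(cv2.inRange(hsv,(0,150,120),(6,255,255))|cv2.inRange(hsv,(172,150,120),(180,255,255)))>0
m&=np.hypot(P[...,0]-.543,P[...,1]-.006)<.05
q=P[m];z=np.median(q[:,2]);t_=q[abs(q[:,2]-z)<.008];A=np.c_[t_[:,:2]-t_[:,:2].mean(0),np.ones(len(t_))]
print('head top z',z,len(t_),t_.mean(0),'slopes',np.linalg.lstsq(A,t_[:,2],rcond=None)[0],cv2.minAreaRect((t_[:,:2]*1000).astype(np.float32)))
cv2.imwrite('pics/z5.png',cv2.resize(c['color'][145:225,275:355],(600,600),interpolation=cv2.INTER_CUBIC)[:,:,::-1])
go(466.4,-323,250,0)
```

```text
head top z 0.16142994837877161 116 [0.54213264 0.00824639 0.16155905] slopes [-0.00689891  0.01650733  0.16155905] ((541.7880249023438, 7.837444305419922), (33.80862045288086, 26.29022789001465), 18.767988204956055)
t 14.25 shift [-295.8 -163.8    2.7] rot [0.0005 0.0008 0.276 ] F [0.4 0.4 0.3] pos [543.4   6.2 252.5] op 0.999 g 0.0
```

View pics/z5.png

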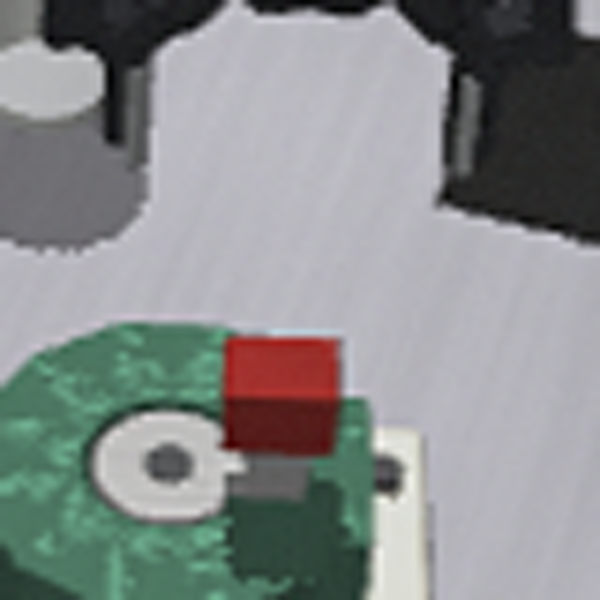

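Key stands upright in the gap, head top at 161 mm, which matches the hand-set height. Next, the tamper.

Emit:
play_rows(
  xyz=[
    [-12, -7, 0],
    [-38, -21, 0],
    [-76, -42, 0],
    [-118, -65, 0],
    [-160, -89, 0],
    [-202, -112, 0],
    [-240, -133, 5],
    [-270, -150, 15],
    [-289, -160, 30],
    [-295.8, -163.8, 45],
  ],
  rot=[
    [0, 0, 0],
    [0, 0, 0],
    [0, 0, 0],
    [0, 0, 0],
    [0, 0, 0],
    [0, 0, 0],
    [0, 0, 0],
    [0, 0, 0],
    [0, 0, 0],
    [0, 0, 0],
  ],
  grip=[1, 1, 1, 1, 1, 1, 1, 1, 1, 1],
)

```text
time_s: 15.5
eef_pos: [0.4647, -0.3236, 0.2044]
eef_rot: [-0.002, 0.604, 0.797, -0.0]
wrist_force: [0.3, -0.5, 0.2]
opening: 0.998
grasp_force: 0.0
```

Run:
```python
from h import *
c=snap('side')
cv2.imwrite('pics/z6.png',cv2.resize(c['color'][60:200,290:450],(640,560),interpolation=cv2.INTER_CUBIC)[:,:,::-1])
go(466.4,-323,92,15.8)
```

```text
t 15.55 shift [ -1.3   2.8 110.1] rot [-0.0044 -0.0046 -0.0009] F [-0.8  0.5 -1.5] pos [ 463.9 -322.9  202.2] op 1.001 g 0.0
```

View pics/z6.png

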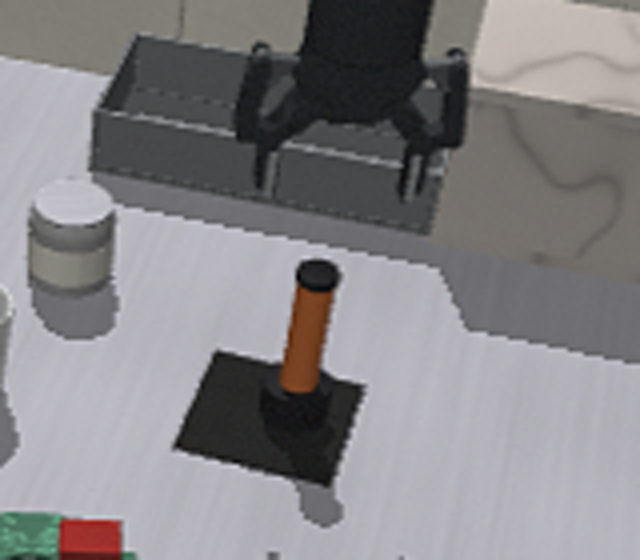

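Crop: open fingers at x≈268 and 410 straddle the extended tamper axis (cap at (317,270)). Descending to grip.

Emit:
play_rows(
  xyz=[
    [0, 1, 6],
    [-1, 2, 20],
    [-1, 2.5, 38],
    [-1, 2.5, 56],
    [-1, 2.5, 74],
    [-1, 2.5, 90],
    [-1, 2.5, 103],
    [-1, 2.5, 109],
    [-1, 2.5, 110],
    [-1, 2.5, 110],
  ],
  rot=[
    [0, 0, 0],
    [0, 0, 0],
    [0, 0, 0],
    [0, 0, 0],
    [0, 0, 0],
    [0, 0, 0],
    [0, 0, 0],
    [0, 0, 0],
    [0, 0, 0],
    [0, 0, 0],
  ],
  grip=[1, 1, 1, 1, 1, 1, 1, 1, 0.7, 0.4],
)

```text
time_s: 16.8
eef_pos: [0.4684, -0.3236, 0.0967]
eef_rot: [-0.0, 0.603, 0.798, -0.001]
wrist_force: [-0.5, 0.5, 0.2]
opening: 0.599
grasp_force: 0.0
```

Emit:
play_rows(
  xyz=[
    [0, 0, 0],
    [0, 0, 0],
    [0, 0, 0],
    [0, 0, 0],
    [0, 0, 0],
    [0, 0, 0],
    [0, 0, 0],
    [0, 0, 0],
    [0, 0, 0],
    [0, 0, 0],
  ],
  rot=[
    [0, 0, 0],
    [0, 0, 0],
    [0, 0, 0],
    [0, 0, 0],
    [0, 0, 0],
    [0, 0, 0],
    [0, 0, 0],
    [0, 0, 0],
    [0, 0, 0],
    [0, 0, 0],
  ],
  grip=[0, 0, 0, 0, 0, 0, 0, 0, 0, 0],
)

```text
time_s: 18.05
eef_pos: [0.4685, -0.3236, 0.0968]
eef_rot: [-0.0, 0.603, 0.798, -0.001]
wrist_force: [0.8, -0.9, 6.8]
opening: 0.311
grasp_force: 56.2
```

```bash
python3 -c "
from h import *
go(466.4,-323,92,15.8)"
```

```text
t 18.05 shift [ 1.2 -1.8  4.8] rot [-0.0013  0.0007  0.0002] F [ 0.8 -0.9  6.8] pos [ 468.5 -323.6   96.8] op 0.311 g 56.2
```

Emit:
play_rows(
  xyz=[
    [0, 0, -4],
    [0, 0, -18],
    [0, 0, -45],
    [0, 0, -80],
    [0, 0, -115],
    [0, 0, -145],
    [0, 0, -168],
    [0, 0, -182],
    [0, 0, -189],
    [0, 0, -190],
  ],
  rot=[
    [0, 0, 0],
    [0, 0, 0],
    [0, 0, 0],
    [0, 0, 0],
    [0, 0, 0],
    [0, 0, 0],
    [0, 0, 0],
    [0, 0, 0],
    [0, 0, 0],
    [0, 0, 0],
  ],
  grip=[0, 0, 0, 0, 0, 0, 0, 0, 0, 0],
)

```text
time_s: 19.3
eef_pos: [0.4683, -0.323, 0.2859]
eef_rot: [-0.001, 0.603, 0.798, -0.001]
wrist_force: [-0.1, 0.4, -4.8]
opening: 0.314
grasp_force: 56.9
```

```bash
python3 -c "
from h import *
go(542.5,6.3,280,15.8)"
```

```text
t 19.3 shift [296.6 161.1   5.8] rot [-0.0023 -0.0009  0.0002] F [-0.1  0.4 -4.8] pos [ 468.3 -323.   285.9] op 0.314 g 56.9
```

Emit:
play_rows(
  xyz=[
    [10, 5, 0],
    [32, 17, 0],
    [68, 37, 0],
    [110, 60, 0],
    [152, 83, 0],
    [194, 105, 0],
    [234, 127, 0],
    [267, 145, 0],
    [289, 157, 3],
    [296.6, 161, 5.8],
  ],
  rot=[
    [0, 0, 0],
    [0, 0, 0],
    [0, 0, 0],
    [0, 0, 0],
    [0, 0, 0],
    [0, 0, 0],
    [0, 0, 0],
    [0, 0, 0],
    [0, 0, 0],
    [0, 0, 0],
  ],
  grip=[0, 0, 0, 0, 0, 0, 0, 0, 0, 0],
)

```text
time_s: 20.55
eef_pos: [0.542, 0.0082, 0.2792]
eef_rot: [-0.002, 0.602, 0.798, -0.001]
wrist_force: [-0.9, -0.7, -5.5]
opening: 0.315
grasp_force: 56.7
```

Emit:
play_rows(
  xyz=[
    [0, 0, 0],
    [0, 0, 2],
    [0, 0, 5],
    [0, 0, 9],
    [0, 0, 13],
    [0, 0, 16],
    [0, 0, 18],
    [0, 0, 19],
    [0, 0, 19],
    [0, 0, 19],
  ],
  rot=[
    [0, 0, 0],
    [0, 0, 0],
    [0, 0, 0],
    [0, 0, 0],
    [0, 0, 0],
    [0, 0, 0],
    [0, 0, 0],
    [0, 0, 0],
    [0, 0, 0],
    [0, 0, 0],
  ],
  grip=[0, 0, 0, 0, 0, 0, 0, 0, 0, 0],
)

```text
time_s: 21.8
eef_pos: [0.5426, 0.0061, 0.2613]
eef_rot: [-0.001, 0.603, 0.798, -0.001]
wrist_force: [0.3, 0.3, -4.2]
opening: 0.315
grasp_force: 56.7
```

Run:
```python
from h import *
c=snap('side')
cv2.imwrite('pics/z7.png',cv2.resize(c['color'][125:225,260:360],(600,600),interpolation=cv2.INTER_CUBIC)[:,:,::-1])
go(542.5,6.3,254,15.8)
```

```text
t 21.85 shift [0.2 0.  7.3] rot [-0.0017 -0.0002  0.0003] F [ 0.7 -0.5 -4.9] pos [542.6   6.1 261.3] op 0.31 g 56.7
```

View pics/z7.png

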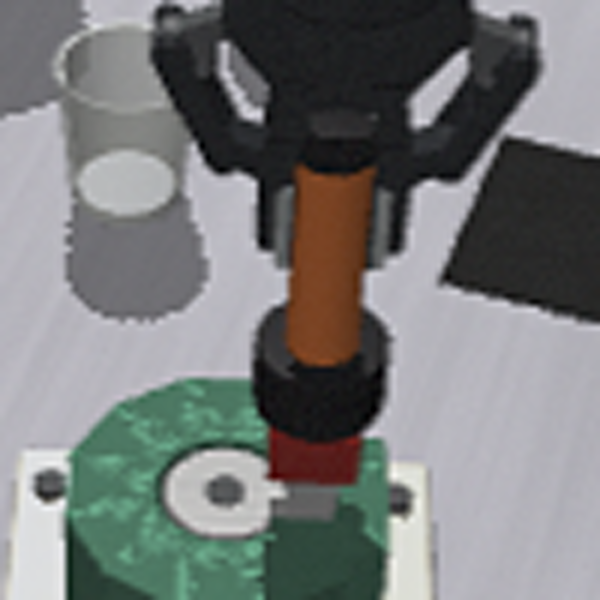

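Crop: tamper foot (centre x≈320) is square over the red head (centre x≈316). Driving down.

Emit:
play_rows(
  xyz=[
    [0, 0, 2],
    [0, 0, 4],
    [0, 0, 6],
    [0, 0, 8],
    [0, 0, 10],
    [0, 0, 12],
    [0, 0, 14],
    [0, 0, 16],
    [0, 0, 18],
    [0, 0, 20],
  ],
  rot=[
    [0, 0, 0],
    [0, 0, 0],
    [0, 0, 0],
    [0, 0, 0],
    [0, 0, 0],
    [0, 0, 0],
    [0, 0, 0],
    [0, 0, 0],
    [0, 0, 0],
    [0, 0, 0],
  ],
  grip=[0, 0, 0, 0, 0, 0, 0, 0, 0, 0],
)

```text
time_s: 23.1
eef_pos: [0.5425, 0.0055, 0.2434]
eef_rot: [-0.0, 0.603, 0.798, -0.001]
wrist_force: [-9.2, -1.6, 14.9]
opening: 0.315
grasp_force: 58.7
```

Emit:
play_rows(
  xyz=[
    [0, 0, 1],
    [0, 0, 2],
    [0, 0, 3],
    [0, 0, 4],
    [0, 0, 5],
    [0, 0, 6],
    [0, 0, 7],
    [0, 0, 7],
    [0, 0, 7],
    [0, 0, 7],
  ],
  rot=[
    [0, 0, 0],
    [0, 0, 0],
    [0, 0, 0],
    [0, 0, 0],
    [0, 0, 0],
    [0, 0, 0],
    [0, 0, 0],
    [0, 0, 0],
    [0, 0, 0],
    [0, 0, 0],
  ],
  grip=[0, 0, 0, 0, 0, 0, 0, 0, 0, 0],
)

```text
time_s: 24.35
eef_pos: [0.5422, 0.0051, 0.2373]
eef_rot: [0.0, 0.603, 0.798, -0.002]
wrist_force: [-12.0, -2.4, 19.2]
opening: 0.311
grasp_force: 59.6
```

```bash
python3 -c "
from h import *
c=snap('side')
go(542.5,6.3,234.8,15.8)"
```

```text
t 24.4 shift [1.1 0.7 2.5] rot [-0.0026  0.0021  0.0004] F [-12.3  -2.4  18.8] pos [542.2   5.1 237.3] op 0.312 g 59.6
```

Emit:
play_rows(
  xyz=[
    [0, -0.5, 0.5],
    [0, -1, 1],
    [0, -1, 1.5],
    [0, -1, 2],
    [0, -1, 2.5],
    [0, -1, 3],
    [0, -1, 3.5],
    [0, -1, 4],
    [0, -1, 4],
    [0, -1, 4],
  ],
  rot=[
    [0, 0, 0],
    [0, 0, 0],
    [0, 0, 0],
    [0, 0, 0],
    [0, 0, 0],
    [0, 0, 0],
    [0, 0, 0],
    [0, 0, 0],
    [0, 0, 0],
    [0, 0, 0],
  ],
  grip=[0, 0, 0, 0, 0, 0, 0, 0, 0, 0],
)

```text
time_s: 25.65
eef_pos: [0.5418, 0.0048, 0.2345]
eef_rot: [0.001, 0.603, 0.798, -0.001]
wrist_force: [-13.2, -2.3, 24.7]
opening: 0.308
grasp_force: 60.1
```

Emit:
play_rows(
  xyz=[
    [0, 0, 0.5],
    [0, 0, 1],
    [0, 0, 1.5],
    [0, 0, 2],
    [0, 0, 2.5],
    [0, 0, 3],
    [0, 0, 3],
    [0, 0, 3],
    [0, 0, 3],
    [0, 0, 3],
  ],
  rot=[
    [0, 0, 0],
    [0, 0, 0],
    [0, 0, 0],
    [0, 0, 0],
    [0, 0, 0],
    [0, 0, 0],
    [0, 0, 0],
    [0, 0, 0],
    [0, 0, 0],
    [0, 0, 0],
  ],
  grip=[0, 0, 0, 0, 0, 0, 0, 0, 0, 0],
)

```text
time_s: 26.9
eef_pos: [0.5422, 0.0046, 0.2343]
eef_rot: [0.002, 0.603, 0.798, -0.001]
wrist_force: [-19.7, -1.9, 41.3]
opening: 0.315
grasp_force: 62.2
```

Force rose to 41 N with no further travel at the home height, so the key is home. Lifting off to check.

Emit:
play_rows(
  xyz=[
    [0, 0, -2],
    [0, 0, -5],
    [0, 0, -10],
    [0, 0, -18],
    [0, 0, -28],
    [0, 0, -38],
    [0, 0, -48],
    [0, 0, -56],
    [0, 0, -60],
    [0, 0, -60],
  ],
  rot=[
    [0, 0, 0],
    [0, 0, 0],
    [0, 0, 0],
    [0, 0, 0],
    [0, 0, 0],
    [0, 0, 0],
    [0, 0, 0],
    [0, 0, 0],
    [0, 0, 0],
    [0, 0, 0],
  ],
  grip=[0, 0, 0, 0, 0, 0, 0, 0, 0, 0],
)

```text
time_s: 28.15
eef_pos: [0.5417, 0.0058, 0.2875]
eef_rot: [-0.001, 0.603, 0.798, -0.001]
wrist_force: [0.1, -0.0, -5.1]
opening: 0.315
grasp_force: 56.8
```

Run:
```python
from h import *
c=snap('side')
P=cloud(c);hsv=cv2.cvtColor(c['color'],cv2.COLOR_RGB2HSV)
R=(cv2.inRange(hsv,(0,150,40),(6,255,255))|cv2.inRange(hsv,(172,150,40),(180,255,255)))>0
R&=np.hypot(P[...,0]-.543,P[...,1]-.006)<.06
q=P[R];zs=q[:,2]*1000;print('head z pct',np.percentile(zs,[5,50,90]).round(1),len(q))
v,u=np.nonzero(R);print('rows',v.min(),v.max(),u.min(),u.max())
g=(cv2.inRange(hsv,(70,80,60),(95,255,255))>0)&(np.hypot(P[...,0]-.572,P[...,1]-.018)<.06)&(P[...,2]>.105);print('hub top z',np.median(P[g][:,2]))
cv2.imwrite('pics/z8.png',cv2.resize(c['color'][85:225,245:385],(600,600),interpolation=cv2.INTER_CUBIC)[:,:,::-1])
o=(cv2.inRange(hsv,(7,150,60),(16,255,255))>0)&(np.hypot(P[...,0]-.543,P[...,1]-.006)<.06);print('orange z',P[o][:,2].min(),P[o][:,2].max())
go(480,-316,293,15.8)
```

```text
head z pct [120.1 140.1 142.8] 221
rows 196 210 305 319
hub top z 0.11578007030138182
orange z 0.22490253188982479 0.3172198642649512
t 28.2 shift [-292.9 -146.9   -5.8] rot [-0.0022 -0.0005  0.0002] F [-0.4  0.9 -5.4] pos [541.5   5.8 287. ] op 0.316 g 56.8
```

View pics/z8.png

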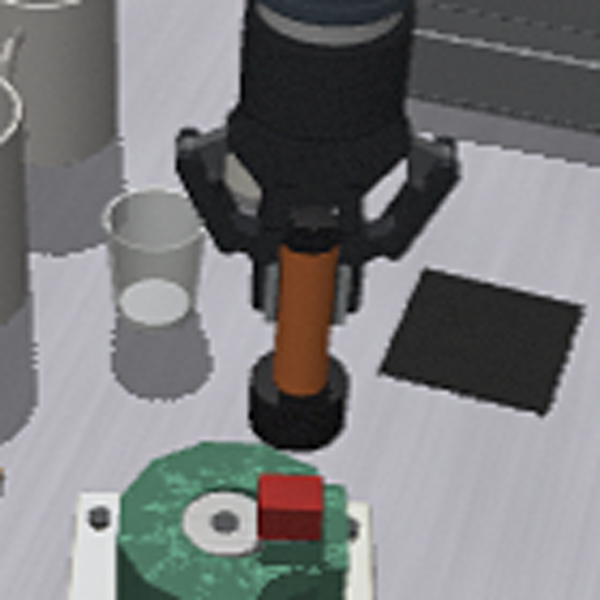

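Head sits on the hub (head top ≈142 mm, crop (291,507)), and the tamper is still upright in the grip. Returning it to the mat.

Emit:
play_rows(
  xyz=[
    [-10, -5, -2],
    [-32, -16, -6],
    [-68, -34, -6],
    [-110, -55, -6],
    [-152, -76, -6],
    [-194, -97, -6],
    [-233, -117, -6],
    [-265, -133, -6],
    [-286, -143, -6],
    [-293, -147, -6],
  ],
  rot=[
    [0, 0, 0],
    [0, 0, 0],
    [0, 0, 0],
    [0, 0, 0],
    [0, 0, 0],
    [0, 0, 0],
    [0, 0, 0],
    [0, 0, 0],
    [0, 0, 0],
    [0, 0, 0],
  ],
  grip=[0, 0, 0, 0, 0, 0, 0, 0, 0, 0],
)

```text
time_s: 29.45
eef_pos: [0.4795, -0.3173, 0.2931]
eef_rot: [-0.001, 0.604, 0.797, -0.001]
wrist_force: [0.9, 0.1, -5.1]
opening: 0.31
grasp_force: 57.0
```

Emit:
play_rows(
  xyz=[
    [0, 0, 8],
    [0, 0, 24],
    [0, 0, 48],
    [0, 0, 74],
    [0, 0, 100],
    [0, 0, 125],
    [0, 0, 147],
    [0, 0, 165],
    [0, 0, 176],
    [0, 0, 180],
  ],
  rot=[
    [0, 0, 0],
    [0, 0, 0],
    [0, 0, 0],
    [0, 0, 0],
    [0, 0, 0],
    [0, 0, 0],
    [0, 0, 0],
    [0, 0, 0],
    [0, 0, 0],
    [0, 0, 0],
  ],
  grip=[0, 0, 0, 0, 0, 0, 0, 0, 0, 0],
)

```text
time_s: 30.7
eef_pos: [0.4796, -0.3158, 0.1127]
eef_rot: [-0.001, 0.603, 0.798, -0.001]
wrist_force: [0.8, -0.7, -3.9]
opening: 0.313
grasp_force: 56.9
```

```bash
python3 -c "
from h import *
c=snap('side')
go(480,-316,97,15.8)"
```

```text
t 30.75 shift [-0.1  0.4 15.8] rot [-0.0022 -0.0008  0.0004] F [-0.1  0.2 -4.8] pos [ 479.6 -316.   112.8] op 0.316 g 56.9
```

Emit:
play_rows(
  xyz=[
    [0, 0, 3],
    [0, 0, 6],
    [0, 0, 9],
    [0, 0, 11],
    [0, 0, 13],
    [0, 0, 14],
    [0, 0, 15],
    [0, 0, 15.5],
    [0, 0, 16],
    [0, 0, 16],
  ],
  rot=[
    [0, 0, 0],
    [0, 0, 0],
    [0, 0, 0],
    [0, 0, 0],
    [0, 0, 0],
    [0, 0, 0],
    [0, 0, 0],
    [0, 0, 0],
    [0, 0, 0],
    [0, 0, 0],
  ],
  grip=[0, 0, 0, 0, 0, 0, 0, 0, 0, 0],
)

```text
time_s: 32.0
eef_pos: [0.4796, -0.3162, 0.0974]
eef_rot: [-0.001, 0.603, 0.798, -0.001]
wrist_force: [0.3, 0.3, -5.4]
opening: 0.314
grasp_force: 56.9
```

Emit:
play_rows(
  xyz=[
    [0, 0, 0.3],
    [0, 0, 0.6],
    [0, 0, 0.9],
    [0, 0, 1.2],
    [0, 0, 1.5],
    [0, 0, 1.5],
    [0, 0, 1.5],
    [0, 0, 1.5],
    [0, 0, 1.5],
    [0, 0, 1.5],
  ],
  rot=[
    [0, 0, 0],
    [0, 0, 0],
    [0, 0, 0],
    [0, 0, 0],
    [0, 0, 0],
    [0, 0, 0],
    [0, 0, 0],
    [0, 0, 0],
    [0, 0, 0],
    [0, 0, 0],
  ],
  grip=[0, 0, 0, 0, 0, 0, 0, 0, 0, 0],
)

```text
time_s: 33.25
eef_pos: [0.4797, -0.3165, 0.0968]
eef_rot: [-0.0, 0.603, 0.798, -0.001]
wrist_force: [-2.9, 1.0, 5.8]
opening: 0.315
grasp_force: 57.7
```

Contact made. Releasing, then rising clear.

Emit:
play_rows(
  xyz=[
    [0, 0, -0.5],
    [0, 0, -0.5],
    [0, 0, -0.5],
    [0, 0, -0.5],
    [0, 0, -0.5],
    [0, 0, -0.5],
    [0, 0, -0.5],
    [0, 0, -0.5],
    [0, 0, -0.5],
    [0, 0, -0.5],
  ],
  rot=[
    [0, 0, 0],
    [0, 0, 0],
    [0, 0, 0],
    [0, 0, 0],
    [0, 0, 0],
    [0, 0, 0],
    [0, 0, 0],
    [0, 0, 0],
    [0, 0, 0],
    [0, 0, 0],
  ],
  grip=[0.4, 0.5, 0.6, 0.7, 0.8, 0.9, 1, 1, 1, 1],
)

```text
time_s: 34.5
eef_pos: [0.4796, -0.3162, 0.0964]
eef_rot: [-0.001, 0.603, 0.798, -0.001]
wrist_force: [-0.1, 0.4, 0.4]
opening: 0.998
grasp_force: 0.0
```

Emit:
play_rows(
  xyz=[
    [0, 0, -3],
    [0, 0, -12],
    [0, 0, -30],
    [0, 0, -55],
    [0, 0, -80],
    [0, 0, -105],
    [0, 0, -125],
    [0, 0, -140],
    [0, 0, -148],
    [0, 0, -150],
  ],
  rot=[
    [0, 0, 0],
    [0, 0, 0],
    [0, 0, 0],
    [0, 0, 0],
    [0, 0, 0],
    [0, 0, 0],
    [0, 0, 0],
    [0, 0, 0],
    [0, 0, 0],
    [0, 0, 0],
  ],
  grip=[1, 1, 1, 1, 1, 1, 1, 1, 1, 1],
)

```text
time_s: 35.75
eef_pos: [0.48, -0.3162, 0.2468]
eef_rot: [-0.0, 0.603, 0.798, -0.001]
wrist_force: [0.4, 1.0, -0.3]
opening: 1.0
grasp_force: 0.0
```

Run:
```python
from h import *
snap('side','side9')
go(480,-316,250,15.8)
```

```text
t 35.8 shift [ 0.1  0.2 -3.5] rot [-0.002  -0.0004  0.0002] F [ 0.9  0.2 -0.8] pos [ 479.9 -316.2  246.5] op 0.999 g 0.0
```

View pics/side9.png

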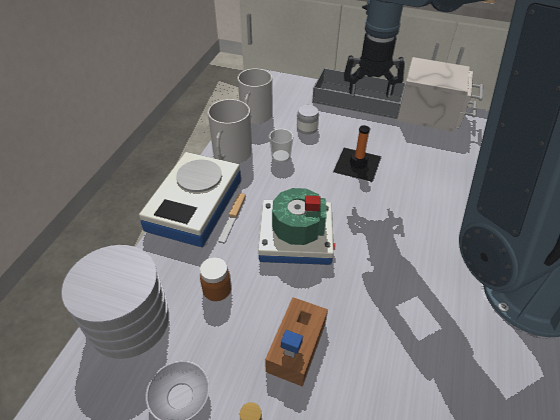

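The final view shows the tamper upright on the mat at (362,145), the red key head on the hub at (313,203), the blue key still in the block at (291,341), and the bystanders where they were.

```bash
python3 -c "
from bench import ctrl
print(ctrl.hand_in())"
```

```text
the job is handed in; nothing more can be done
None
```

The job is handed in: the red key is driven home with the tamper (head on the hub), the tamper stands released on its mat, the blue key is still in the block, and nothing else looks moved, at about 36 s of the 62 s allowed.

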